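# Roll a plaster core onto the chalk line of a casting board

## Task

Roll the thicker of the two plaster cores lying on the casting board away from its fence and onto the chalk line, by pushing its top sideways with your fingertips, until it rests centred over the line along its whole length. Never lift it off the board, and leave the thinner core and the other things on the bench where they are.

Things in the scene. Friction and masses are not known exactly. Their poses are not given: they have to be found in the camera images.
- board: Casting board, fixed: plywood with black rubber face, 220 mm (x) by 340 mm (y), face 20 mm above the bench. Origin: centre of its underside; z up. A wooden fence 20 mm thick, its top 40 mm above the face, stands along both edges at y = +-160 mm (inner sides at +-150). A core lies close to each fence, parallel to it within 2 degrees; which is at which fence is by chance.
- line: The chalk line drawn on the board's face: pale, 4 mm wide, 214 mm long, parallel to the fences. Origin: its middle, on the face; its x axis runs along it. It lies up to 25 mm to either side of the board's middle.
- thick_core: The core to roll: smooth solid white plaster cylinder, 60 mm diameter, 130 mm long, about 0.4 kg, 4 to 12 mm clear of its fence. Origin: its centre, on its axis, 30 mm above the board's face; x along its axis; y, z turn with it. It rolls half as far as fingertips that press on its top; rolling resistance holds it where it is left. Pushed from behind above half height it wedges.
- thick_core_end_a (a point): Centre of one end face of the thick core (65 mm from its origin along its -x).
- thick_core_end_b (a point): Centre of the other end face of the thick core (65 mm from its origin along its +x).
- thin_core: Leave alone: a white plaster cylinder, 38 mm diameter, 130 mm long, 0.17 kg, lying on the board near the other fence. Origin: its centre, 19 mm above the board's face; x along its axis.
- wood_block: Leave alone: loose wooden block 90 x 45 x 30 mm on the bench beyond the board. Origin: centre of its underside.
- slip_cup: Leave alone: loose terracotta cup, 72 mm across, 85 mm high, on the bench beyond the board. Origin: centre of its underside.
- mould_half: Leave alone: loose white plaster block 120 x 90 x 50 mm, on the bench to the right of the board. Origin: centre of its underside.
Not all that is in view belongs to the job. Leave any yellow look-alike of the thick_core alone.

How it is judged:
By the outcome, as a careful person would: the job done as asked, in the order asked, and still so for the second after the job is handed in, with the robot touching nothing.
It also fails if it takes over 54 s, if anything falls off the work surface, if the arm or the gripper's body presses on something with over 40 N, if the wrist force passes 120 N, or if a joint passes its speed limit or range.

## Robot

A 7-joint arm with a two-finger parallel gripper is mounted at the origin on the work surface. World frame = base frame: x ahead of the robot, y to its left, z up, the work surface at z = 0. Lengths are in m, angles in rad, forces in N, time in s.
With the tool pointing down it reaches from about 0.35 to 0.9 m from the base axis. Payload 7.2 kg.
Tool frame: the origin (TCP) lies at the very end of the fingers, on their centre line; the grasp point (between the pads) lies 19 mm behind it (arm.hold_point_z is the distance from the TCP to the grasp point, in m); z points along the fingers, x is the direction in which the jaws open and shut, and the axes are right-handed (so a half turn about z gives the same grasp; the last joint's range is limited). The gripper opens to 85 mm and grips with 20 to 120 N. Pads are 22 mm wide; open, the fingers measure 114 mm over their backs; the gripper's body (76 mm by 85 mm) begins 54 mm behind the grasp point. The pads swing forward as they close: fully open they stand 13 mm farther back than shut.
Start: joints at [1.217, 0.411, -0.013, 1.596, 0.006, 1.134, -0.082], TCP at [0.176, -0.6, 0.231] pointing down, gripper open.
Joint ranges: [-2.95, 2.95], [-0.29, 1.99], [-1.47, 1.44], [0.14, 2.54], [-1.03, 4.17], [0.13, 1.85], [-2.86, 2.86]. Speed limits (rad/s): [2.39, 2.39, 3.01, 3.01, 3.14, 3.14, 3.14].

## Interface

Orientations are given as a rotation vector (axis times angle).
In Python, from plant import arm, hand, ik, cams gives the robot as it stands. The module is installed in compiled form; this text tells all that it offers. Calls block until the motion is done:
- arm.move_ptp(position, orientation): joint-space move of the TCP to a pose.
- arm.line_to(position, ori=None, v=0.15, threshold=None): straight line of the TCP; ori=None keeps the orientation; v is the mean speed in m/s. With threshold (N) it stops when the force on the tool has changed by that much, and returns True; else False.
- arm.move_j(angles): joint-space move.
- hand.set_gripper(opening, strength=None): finger opening in m; strength is the grip in N (None keeps the last); returns when the fingers have stopped.
- arm.sleep(seconds).
- ik(position, orientation): joint angles nearest the present ones, or None.
- cams.grab_frame(name): name is "scene" or "top"; returns a dict with "frame" (420x560x3 uint8, blue, green, red), "fx", "fy", "cx", "cy" (pixels), "world_to_cam" (4x4, takes a point from world to camera coordinates). Camera axes: x right, y up, looking along -z (the intrinsics and any distortion apply to the point x, -y, -z); pixel columns grow to the right and rows downward; lengths in m; the calibration is good to about 2 mm. A picture is of the moment at which its call begins. There is no depth.
A pose or a line that the arm cannot do raises arm.IKError and nothing moves.
- arm.sign_off(): hands the job in, once; it reports no verdict.
Readings, each from a call of its own:
- arm.current_time(): time.
- arm.current_q(): joint angles.
- arm.current_joint_vel(): joint speeds.
- arm.current_tau(): joint torques, N m.
- arm.current_tcp_pos(): TCP position.
- arm.current_orientation(): TCP orientation.
- arm.current_contact_force(): force on the tool from outside, world axes, zero at the start.
- arm.current_wrist_torque(): the same for the moment, N m.
- arm.current_grip_width(): finger opening in m.
Only numpy, scipy, OpenCV 4.12 (cv2) and the standard library are available. Lean on these libraries where they do the work, as an engineer would, in place of code of your own. Each camera call takes 0.05 s, during which the arm holds its last target.

## Working session

There is one attempt and no reset: what is moved stays moved. The work goes in short steps, each a Python script; the robot and the scene stay as the last script left them, time stands still between calls to the robot, and variables do not carry over. Pictures are saved under pics/ and viewed, and the job is handed in when it is done.

```bash
mkdir -p pics; python3 - <<'E'
from plant import arm,cams
import cv2,pickle
for n in("scene","top"):
    f=cams.grab_frame(n); cv2.imwrite(f"pics/{n}0.png",f["frame"]); pickle.dump(f,open(f"{n}0.pkl","wb"))
    print(n,{k:f[k] for k in f if k!="frame"})
print(arm.current_time(),arm.current_orientation(),arm.current_tcp_pos())
E
```

```text
scene {'fx': 494.25324953672435, 'fy': 494.25324953672435, 'cx': 279.5248886260334, 'cy': 206.91491932916858, 'world_to_cam': array([[-0.37061677,  0.92875965, -0.00697981,  0.32462589],
       [-0.62609382, -0.24427454,  0.74049745,  0.25137134],
       [ 0.68603916,  0.27881079,  0.67202292, -1.38285291],
       [ 0.        ,  0.        ,  0.        ,  1.        ]])}
top {'fx': 533.504645599613, 'fy': 533.504645599613, 'cx': 278.33189285240235, 'cy': 220.74431009731657, 'world_to_cam': array([[ 0.00299959, -0.99996397, -0.00794081, -0.13708547],
       [ 0.98987045,  0.00184199,  0.1419616 , -0.54547403],
       [-0.14194185, -0.0082862 ,  0.98984031, -1.09788548],
       [ 0.        ,  0.        ,  0.        ,  1.        ]])}
0.1 [-2.51457721e+00  1.88191914e+00  1.85889952e-03] [ 0.17606706 -0.59924485  0.23054359]
```

View pics/scene0.png

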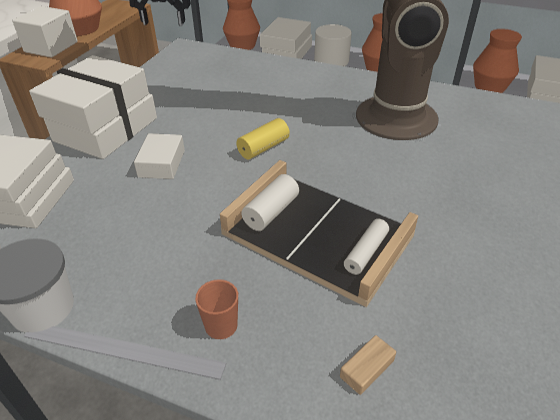

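View pics/top0.png

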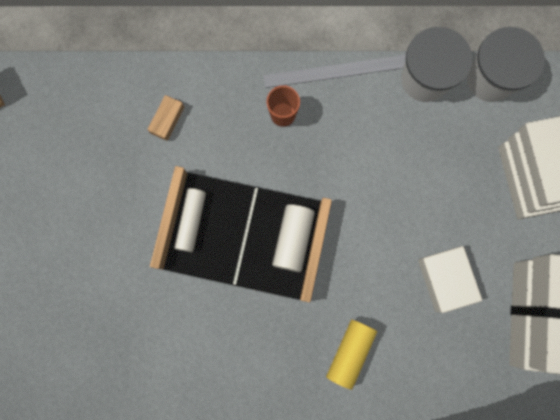

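The scene view shows the thick core at about (271,202), the thin core at (367,246), and the chalk line from (339,200) to (288,258). In the top view the thick core is at (293,238), on the right (−y) fence side, and the line runs from (256,188) to (236,283). The yellow look-alike lies off the board. Next I'll measure.

```bash
cat > h.py <<'E'
import numpy as np,cv2,pickle
def ray(f,u,v):
    W=f["world_to_cam"];R=W[:3,:3];t=W[:3,3]
    d=np.array([(u-f["cx"])/f["fx"],-(v-f["cy"])/f["fy"],-1.])
    d=R.T@d; return -R.T@t,d/np.linalg.norm(d)
def onplane(f,u,v,z):
    c,d=ray(f,u,v); return c+d*(z-c[2])/d[2]
def proj(f,p):
    W=f["world_to_cam"];q=W[:3,:3]@np.asarray(p)+W[:3,3]
    return np.array([f["cx"]+f["fx"]*q[0]/-q[2], f["cy"]+f["fy"]*(-q[1])/-q[2]])
def tri(a,ua,b,ub):
    c1,d1=ray(a,*ua);c2,d2=ray(b,*ub)
    A=np.stack([d1,-d2],1);s=np.linalg.lstsq(A,c2-c1,rcond=None)[0]
    p,q=c1+s[0]*d1,c2+s[1]*d2
    return (p+q)/2,np.linalg.norm(p-q)
E
python3 - <<'E'
from h import *
for n,(x0,y0,x1,y1) in dict(scene=(210,150,430,310),top=(140,155,345,310)).items():
    f=pickle.load(open(n+"0.pkl","rb"));g=cv2.cvtColor(f["frame"],cv2.COLOR_BGR2HSV)
    m=((g[...,2]>120)&(g[...,1]<50)).astype(np.uint8)
    r=np.zeros_like(m);r[y0:y1,x0:x1]=1;m*=r
    k,l,s,c=cv2.connectedComponentsWithStats(m)
    for i in range(1,k):
        if s[i,4]>60: print(n,i,s[i],c[i])
    cv2.imwrite(f"pics/{n}_crop.png",cv2.resize(f["frame"][y0:y1,x0:x1],None,fx=3.5,fy=3.5,interpolation=cv2.INTER_NEAREST))
    cv2.imwrite(f"pics/{n}_m.png",cv2.resize(m[y0:y1,x0:x1]*255,None,fx=3,fy=3,interpolation=cv2.INTER_NEAREST))
E
```

```text
scene 1 [  210   150   220   160 20813] [322.72219286 222.33623216]
scene 2 [ 344  219   45   55 1117] [366.50223814 245.92032229]
top 1 [  140   155   205   155 13346] [233.68102802 226.5769519 ]
top 2 [ 175  188   29   63 1027] [188.89289192 219.2375852 ]
top 3 [233 188  25  97 309] [244.97087379 236.08414239]
top 4 [ 273  205   40   66 1735] [292.38501441 237.08184438]
```

View pics/scene_crop.png

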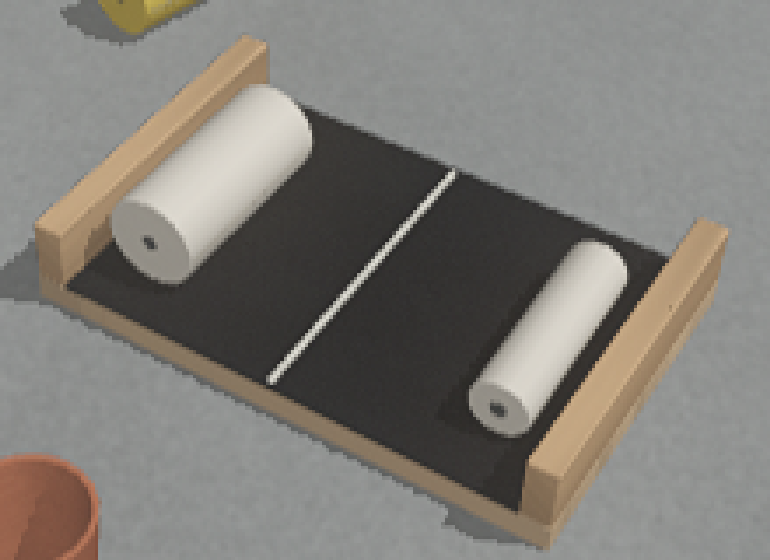

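View pics/top_crop.png

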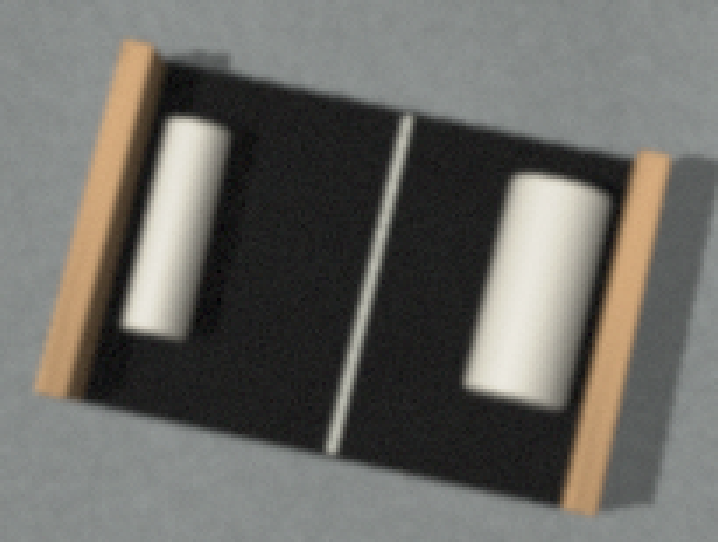

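View pics/scene_m.png

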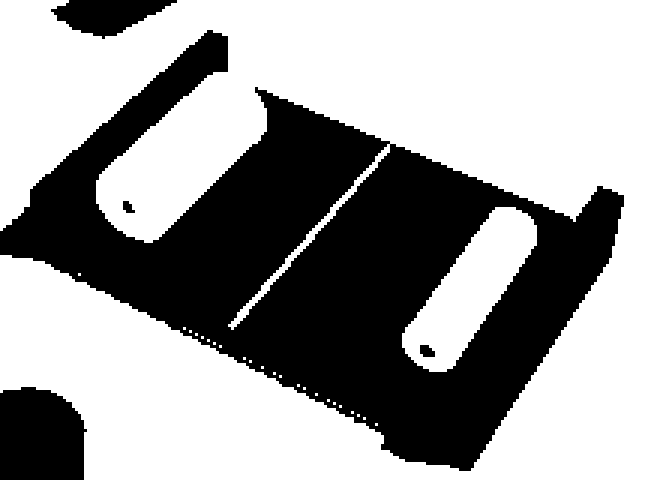

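View pics/top_m.png

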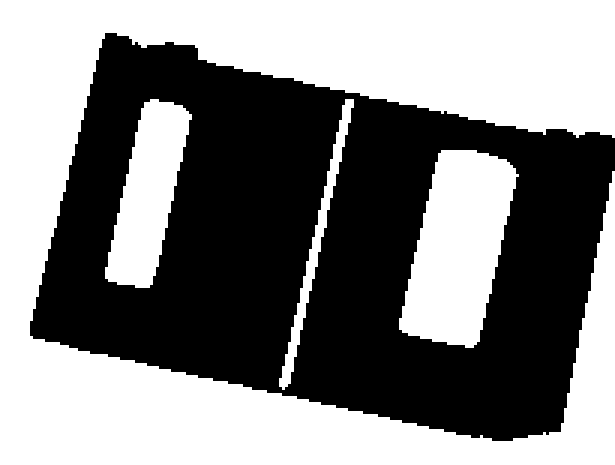

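```bash
cat >> h.py <<'E'
from scipy.optimize import least_squares
def edge_rows(B,rows,cguess,half=7):
    # strongest horizontal gradient (subpixel) near guess col for each row
    G=cv2.GaussianBlur(B.astype(np.float32),(0,0),0.8)
    g=np.abs(np.gradient(G,axis=1));out=[]
    for r in rows:
        c=int(round(cguess(r)));lo=c-half
        s=g[r,lo:c+half+1];i=int(np.argmax(s))
        if 0<i<len(s)-1:
            a,b,d=s[i-1:i+2];out.append((lo+i+.5*(a-d)/(a-2*b+d+1e-9),r))
    return np.array(out,np.float32)
def fit(pts):
    for _ in range(3):
        vx,vy,x,y=cv2.fitLine(pts,cv2.DIST_HUBER,0,.01,.01).ravel()
        d=np.abs((pts[:,0]-x)*vy-(pts[:,1]-y)*vx);pts=pts[d<max(.6,2*np.median(d))]
    return np.array([x,y]),np.array([vx,vy]),d.std(),len(pts)
def plane(f,p0,v,inside):
    c,d1=ray(f,*(p0-20*v));_,d2=ray(f,*(p0+20*v))
    n=np.cross(d1,d2);n/=np.linalg.norm(n)
    if n@ray(f,*inside)[1]>0:n=-n   # outward
    return c,n
def cyl(planes,p0,ang0,r0=.03):
    def res(q):
        x,y,z,th,r=q;a=np.array([np.cos(th),np.sin(th),0]);o=[]
        for c,n in planes:
            for s in(-.05,.05): o.append(n@(np.array([x,y,z])+s*a-c)+r)
        o.append((np.array([x,y])-p0[:2])@a[:2]*1.0)
        return np.array(o)*1000
    s=least_squares(res,[*p0,ang0,r0]);return s.x,s.fun
E
cat > m0.py <<'E'
from h import *
S=pickle.load(open("scene0.pkl","rb"));T=pickle.load(open("top0.pkl","rb"))
def two(p,q): return lambda r:p[0]+(q[0]-p[0])*(r-p[1])/(q[1]-p[1])
def cr(n,p): return np.array(p)/3.5+np.array({"s":(210,150),"t":(140,155)}[n])-.4
P=[]
for f,n,p,q,ins in((S,"s",(130,190),(235,95),(215,180)),(S,"s",(205,255),(300,165),(215,180)),(T,"t",(508,180),(465,380),(540,290)),(T,"t",(608,200),(562,400),(540,290))):
    p,q,ins=cr(n,p),cr(n,q),cr(n,ins);a,b=sorted((p[1],q[1]))
    e=edge_rows(f["frame"][...,0],range(int(a)+4,int(b)-3),two(p,q),4);ft=fit(e);print(n,ft)
    P.append(plane(f,ft[0],ft[1],ins))
# chalk line
L=[]
for f,n,p,q in((S,"s",(452,175),(270,380)),(T,"t",(407,116),(333,450))):
    p,q=cr(n,p),cr(n,q);G=f["frame"][...,0].astype(float);pts=[]
    a,b=sorted((p[1],q[1]))
    for r in range(int(a)+3,int(b)-3):
        c=int(round(two(p,q)(r)));w=G[r,c-5:c+6]-60;w[w<0]=0
        pts.append(((w*np.arange(c-5,c+6)).sum()/w.sum(),r))
    ft=fit(np.array(pts,np.float32));print("line",n,ft,"ends",p,q)
    L.append(plane(f,ft[0],ft[1],(0,0)))
    for e in(p,q):
        e=ft[0]+((e-ft[0])@ft[1])*ft[1];print("  end @z=.02",onplane(f,*e,.02))
(c1,n1),(c2,n2)=L
d=np.cross(n1,n2);d/=np.linalg.norm(d);d*=np.sign(d[0])
mid=onplane(T,*cr("t",(370,283)),.02)
pt=np.linalg.solve(np.stack([n1,n2,[1,0,0]]),[n1@c1,n2@c2,mid[0]])
print("line dir",d,"ang",np.degrees(np.arctan2(d[1],d[0])),"pt",pt)
c0=onplane(T,*cr("t",(540,290)),.05);print("c0",c0)
x,fu=cyl(P,c0,np.arctan2(d[1],d[0]));print("cyl",x,np.degrees(x[3]),fu.round(2))
a=np.array([np.cos(x[3]),np.sin(x[3]),0])
for s in(-.065,.065):print(x[:3]+s*a,proj(S,x[:3]+s*a),proj(T,x[:3]+s*a))
print("hole seen scene",cr("s",(150,242)),onplane(S,*cr("s",(150,242)),x[2]))
for nm,p,q in(("fence tops right",(635,155),(562,513)),("",(670,155),(600,513)),("left",(122,40),(37,392)),("",(157,50),(75,397))):
    print(nm,onplane(T,*cr("t",p),.06),onplane(T,*cr("t",q),.06))
E
python3 m0.py
```

```text
s (array([264.43106, 188.6    ], dtype=float32), array([ 0.74049187, -0.6720653 ], dtype=float32), np.float32(0.025777798), 20)
s (array([284.77252, 207.2    ], dtype=float32), array([ 0.7097116 , -0.70449233], dtype=float32), np.float32(0.064613014), 19)
t (array([278.95312, 234.4    ], dtype=float32), array([ 0.22515024, -0.97432405], dtype=float32), np.float32(0.028697073), 50)
t (array([306.85846, 243.2    ], dtype=float32), array([ 0.21551605, -0.9765003 ], dtype=float32), np.float32(0.036895495), 50)
line s (array([313.37674, 228.     ], dtype=float32), array([ 0.6614338, -0.7500036], dtype=float32), np.float32(0.020059321), 53) ends [338.74285714 199.6       ] [286.74285714 258.17142857]
  end @z=.02 [ 0.41530425 -0.0426433   0.02      ]
  end @z=.02 [ 0.61952856 -0.0868955   0.02      ]
line t (array([242.8331, 245.4   ], dtype=float32), array([ 0.22352919, -0.97469723], dtype=float32), np.float32(0.018544205), 90) ends [255.88571429 187.74285714] [234.74285714 283.17142857]
  end @z=.02 [ 0.62110229 -0.08669976  0.02      ]
  end @z=.02 [ 0.41418393 -0.04198766  0.02      ]

[... 180 characters left out ...]
   0.04959652 -0.22284152  0.02996662] -12.767878665034294 [ 0.69  0.48  0.56  0.62 -0.6  -0.6  -0.69 -0.46  0.  ]
[ 0.44570313 -0.15284969  0.04959652] [287.32016834 185.81267766] [286.35364897 267.58555756]
[ 0.57248867 -0.18157992  0.04959652] [251.78591378 219.66072425] [299.98851235 207.54463364]
hole seen scene [252.45714286 218.74285714] [ 0.56951157 -0.18141254  0.04959652]
fence tops right [ 0.58923951 -0.22545798  0.06      ] [ 0.3767154  -0.18107776  0.06      ]
 [ 0.58927155 -0.24644013  0.06      ] [ 0.3767832  -0.20325933  0.06      ]
left [0.65966421 0.08498546 0.06      ] [0.44644259 0.12873195 0.06      ]
 [0.65347146 0.06354638 0.06      ] [0.44355453 0.10614589 0.06      ]
```

Both views agree: the line is at z ≈ 0.0208, and the core axis is at z ≈ 0.0496 with r ≈ 0.030. The core has to roll about 102 mm, so the fingertips travel about 204 mm. I'll press with two spread fingertips along the axis so they hold its yaw, and begin with a partial stroke.

```bash
cat >> h.py <<'E'
def down(deg): 
    h=np.radians(deg)/2; return np.pi*np.array([np.cos(h),np.sin(h),0])
E
python3 - <<'E'
from h import *
from plant import arm,hand,ik
for d in(-12.77,167.23):
    for p in([.507,-.167,.08],[.55,.033,.08],[.507,-.167,.16]):
        q=ik(p,down(d));print(d,p,None if q is None else np.round(q,2))
hand.set_gripper(.06)
arm.move_ptp([.507,-.167,.16],down(-12.77))
print(arm.current_time(),arm.current_tcp_pos(),arm.current_contact_force(),arm.current_grip_width())
arm.line_to([.507,-.167,.095],v=.06)
h=arm.line_to([.507,-.167,.066],v=.015,threshold=3)
print(h,arm.current_time(),arm.current_tcp_pos(),arm.current_contact_force())
arm.sleep(.3);print(arm.current_tcp_pos(),arm.current_contact_force())
E
```

```text
-12.77 [0.507, -0.167, 0.08] [ 0.63  0.5  -0.52  1.94  0.34  0.79 -0.3 ]
-12.77 [0.55, 0.033, 0.08] [ 0.33  0.55 -0.64  1.89  0.43  0.84 -0.75]
-12.77 [0.507, -0.167, 0.16] [ 0.66  0.39 -0.54  1.87  0.24  0.95 -0.22]
167.23 [0.507, -0.167, 0.08] [-0.6   0.83  1.25  2.01 -0.94  1.05 -2.25]
167.23 [0.55, 0.033, 0.08] [ 0.69  0.85 -1.24  1.87  0.9   1.13  2.01]
167.23 [0.507, -0.167, 0.16] [-0.64  0.65  1.26  1.95 -0.7   1.09 -2.43]
2.4583 [ 0.50669881 -0.16866132  0.16000866] [-0.06078424 -1.22534811 -0.02145376] 0.05981494223292623
True 4.9583 [ 0.50704143 -0.16700502  0.07492453] [-0.16938724  0.81771537  5.98400606]
[ 0.50701763 -0.16700061  0.07489687] [-1.10036255  0.82243354  7.30898912]
```

```bash
python3 - <<'E'
from h import *
from plant import arm,hand,cams
u=np.array([np.sin(np.radians(12.77)),np.cos(np.radians(12.77)),0])
p=np.array([.507,-.167,.0745])
for s in(.02,.04,.08):
    arm.line_to(p+s*u,v=.04)
    print(s,arm.current_tcp_pos(),arm.current_contact_force(),arm.current_wrist_torque())
for n in("scene","top"):
    f=cams.grab_frame(n); pickle.dump(f,open(f"{n}1.pkl","wb"));cv2.imwrite(f"pics/{n}1.png",f["frame"])
print(arm.current_time())
a=pickle.load(open("scene1.pkl","rb"))["frame"][130:320,190:440];b=pickle.load(open("top1.pkl","rb"))["frame"][130:320,120:370]
cv2.imwrite("pics/c1.png",cv2.resize(np.hstack([a,b]),None,fx=1.6,fy=1.6))
E
```

```text
0.02 [ 0.51145298 -0.14766753  0.07465761] [-1.35437315  0.50864385  6.34228035] [ 0.14774081  0.33984996 -0.0474142 ]
0.04 [ 0.51577576 -0.12800832  0.07437189] [ 0.2862741  -0.26700707  0.25018468] [0.00258893 0.01293239 0.02598943]
0.08 [ 0.52460858 -0.08932194  0.0744676 ] [-0.61214916 -0.74064543 -0.53289003] [ 0.01054475 -0.03384964 -0.02154776]
7.8083
```

View pics/c1.png

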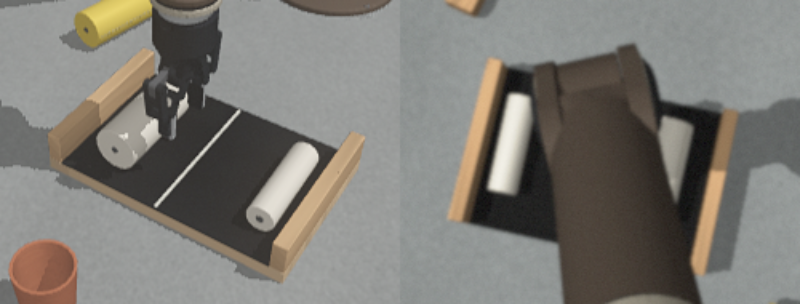

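The fingers slipped over the core's front after it had rolled only a little. I'll lift, clear the view and measure again.

```bash
cat >> h.py <<'E'
def snap(tag):
    from plant import cams
    o=[]
    for n in("scene","top"):
        f=cams.grab_frame(n); pickle.dump(f,open(f"{n}{tag}.pkl","wb"));o.append(f)
    a=o[0]["frame"][150:310,210:430];b=o[1]["frame"][155:315,140:360]
    cv2.imwrite(f"pics/c{tag}.png",cv2.resize(np.vstack([a,b]),None,fx=1.8,fy=1.8))
def measure(S,T,x0,it=4):
    """refine core pose: silhouette edges near those predicted from the current estimate"""
    x=np.array(x0,float)  # x,y,z,th,r
    for k in range(it):
        a=np.array([np.cos(x[3]),np.sin(x[3]),0]);P=[];info=[]
        for f in(S,T):
            C=-f["world_to_cam"][:3,:3].T@f["world_to_cam"][:3,3]
            w=C-x[:3];w-=a*(a@w);D=np.linalg.norm(w);w/=D;t=np.cross(a,w)
            r=x[4];cs=r/D;sn=np.sqrt(1-cs*cs)
            for sg in(1,-1):
                e=x[:3]+r*(cs*w+sg*sn*t)
                p,q=proj(f,e-.05*a),proj(f,e+.05*a);ins=proj(f,x[:3])
                lo,hi=sorted((p[1],q[1]))
                g=lambda rr:p[0]+(q[0]-p[0])*(rr-p[1])/(q[1]-p[1])
                E=edge_rows(f["frame"][...,0],range(int(lo)+1,int(hi)),g,7 if k==0 else 4)
                ft=fit(E);info.append((round(float(ft[2]),2),ft[3]));P.append(plane(f,ft[0],ft[1],ins))
        x,fu=cyl(P,x[:3],x[3])
    return x,fu,info
LP=np.array([.51625,-.06412]);LA=np.radians(-12.2)
def off(x):
    n=np.array([-np.sin(LA),np.cos(LA)]);d=(x[:2]-LP)@n
    return d*1000,np.degrees(x[3]-LA)
E
python3 - <<'E'
from h import *
from plant import arm
p=arm.current_tcp_pos();arm.line_to([p[0],p[1],.15],v=.15)
arm.move_ptp([.42,-.38,.2],down(-12.77))
snap("2");print(arm.current_time())
E
```

```text
9.75
```

View pics/c2.png

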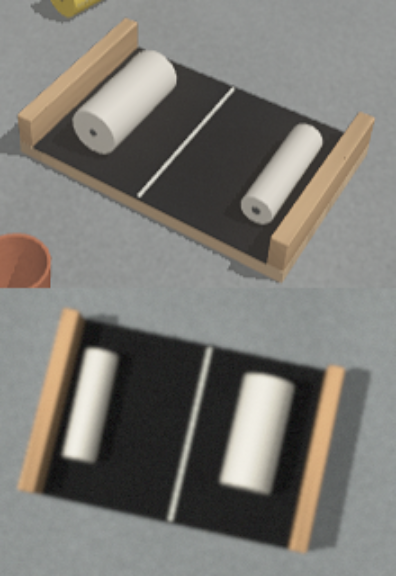

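The view is clear. In the top view the core is now near (283,235), about 10 px closer to the line.

```bash
cat > ms.py <<'E'
from h import *
import sys
def ms(tag,u,v,ang=-12.77):
    S=pickle.load(open(f"scene{tag}.pkl","rb"));T=pickle.load(open(f"top{tag}.pkl","rb"))
    c=onplane(T,u,v,.05);x,fu,i=measure(S,T,[*c,np.radians(ang),.03])
    print("core",x.round(4),np.degrees(x[3]).round(2),"off mm,deg",off(x),"res",np.abs(fu).max().round(2),i);return x
if __name__=="__main__": ms(sys.argv[1],float(sys.argv[2]),float(sys.argv[3]))
E
python3 ms.py 0 293 238; python3 ms.py 2 282.8 235
```

```text
core [ 0.5065 -0.1718  0.0422 -0.2226  0.0327] -12.75 off mm,deg (np.float64(-107.34022804424467), np.float64(-0.5530411554415163)) res 3.48 [(0.03, 25), (0.04, 25), (0.03, 44), (0.03, 45)]
core [ 0.514  -0.145   0.0506 -0.2235  0.0299] -12.81 off mm,deg (np.float64(-79.53075888269937), np.float64(-0.6064609153552349)) res 0.31 [(0.08, 25), (0.04, 26), (0.04, 45), (0.02, 45)]
```

This fit is clean (z 0.0506, r 0.0299, residual 0.3 mm): the core is 79.5 mm short of the line. The fingers ran ahead because they move twice as fast as the core, so a pad only 22 mm wide carries it about 20 mm per stroke. I'll use repeated strokes, starting each one slightly behind the top.

```bash
cat >> h.py <<'E'
def stroke(c,th,roll,back=.009,yaw2=None,first=False,F=6,v=.05):
    """c: core centre xy, th: tool yaw deg, roll: core travel (m)"""
    from plant import arm
    u=np.array([-np.sin(LA),np.cos(LA)])*np.sign(roll)
    s=np.r_[np.array(c)-back*u,.0]
    o=down(th)
    z=lambda p,h:np.array([p[0],p[1],h])
    if first: arm.move_ptp(z(s,.10),o)
    else: arm.line_to(z(s,.09),o,v=.12)
    arm.line_to(z(s,.079),v=.08)
    h=arm.line_to(z(s,.071),v=.012,threshold=F)
    zc=arm.current_tcp_pos()[2];f0=arm.current_contact_force()
    e=s+np.r_[2*abs(roll)*u,0]; 
    arm.line_to(z((s+e)/2,zc-.0003),v=v);f1=arm.current_contact_force()
    arm.line_to(z(e,zc-.0003),down(yaw2) if yaw2 is not None else None,v=v);f2=arm.current_contact_force()
    p=arm.current_tcp_pos();arm.line_to(z(p,.09),v=.1)
    print(h,"zc",round(zc,4),f0.round(1),f1.round(1),f2.round(1),"t",arm.current_time())
    return np.array(c)+roll*np.array([-np.sin(LA),np.cos(LA)])*np.sign(roll)**2
E
python3 - <<'E'
from h import *
from plant import arm
c=stroke([.512,-.1445],-12.8,.019,yaw2=-12.6,first=True)
snap("3");print(c,proj(pickle.load(open("top3.pkl","rb")),[*c,.05]))
E
```

```text
True zc 0.0748 [-1.7  0.9  7.2] [-1.2  0.2  6.8] [ 0.9 -0.1  4.4] t 13.025
[ 0.51601517 -0.1259291 ] [273.56616769 233.98903558]
```

View pics/c3.png

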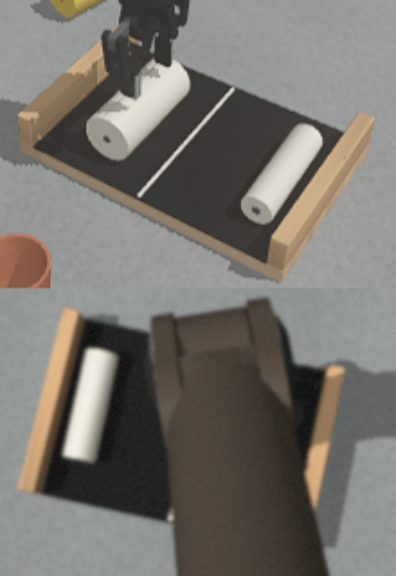

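The pads held the core for the whole stroke, and the end hole in the scene view moved from (261,223) to (269,227). I'll do two more strokes with a clear look after them.

```bash
python3 - <<'E'
from h import *
from plant import arm
S=pickle.load(open("scene3.pkl","rb"))
d=onplane(S,269.4,226.7,.05)-onplane(S,261.1,223.3,.05)
print("hole moved",d*1000)
c=np.array([.516,-.1259])
for y in(-12.6,-12.4): c=stroke(c,y,.019,yaw2=y+.2)
p=arm.current_tcp_pos();arm.line_to([p[0],p[1],.14],v=.2)
arm.move_ptp([.42,-.34,.2],down(-12.77))
snap("4");print(arm.current_time(),c,proj(pickle.load(open("top4.pkl","rb")),[*c,.05]))
E
python3 -c "
from ms import *
ms('4',256.5,231)"
```

```text
hole moved [ 2.93302998 19.39240941  0.        ]
True zc 0.0749 [-1.7  0.2  7.6] [-0.2  0.6  6.4] [0.6 0.1 4.3] t 15.55
True zc 0.0749 [-1.1  0.5  7. ] [-0.7  0.6  6. ] [0.9 0.4 2.9] t 17.975
19.5833 [ 0.52403034 -0.0887582 ] [255.9104505  230.16698613]
core [ 0.5224 -0.0888  0.0441 -0.2218  0.0317] -12.71 off mm,deg (np.float64(-22.820414345842554), np.float64(-0.5080872484961292)) res 1.95 [(0.01, 26), (0.03, 28), (0.04, 45), (0.04, 44)]
```

View pics/c4.png

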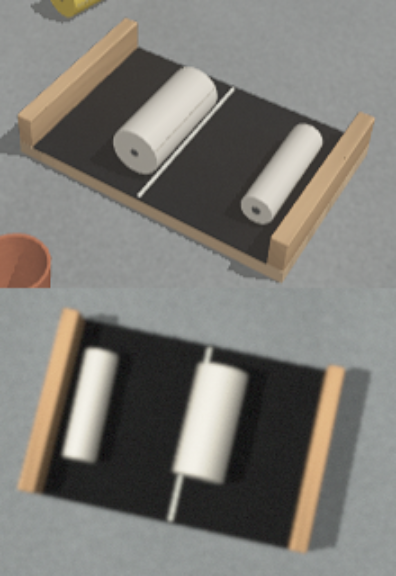

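The core is now close to the line. The scene's front-edge fit latched onto the chalk line, which is why z and r look wrong. I'll refit with the measured radius and height held fixed and look at each edge's residual.

```bash
cat >> h.py <<'E'
def measure2(S,T,x0,use=(0,1,2,3),it=4,z=.0503,r=.03,hw=3):
    x=np.array(x0,float)
    for k in range(it):
        a=np.array([np.cos(x[2]),np.sin(x[2]),0]);c3=np.array([x[0],x[1],z]);P=[]
        for f in(S,T):
            C=-f["world_to_cam"][:3,:3].T@f["world_to_cam"][:3,3]
            w=C-c3;w-=a*(a@w);D=np.linalg.norm(w);w/=D;t=np.cross(a,w);cs=r/D;sn=np.sqrt(1-cs*cs)
            for sg in(1,-1):
                e=c3+r*(cs*w+sg*sn*t);p,q=proj(f,e-.05*a),proj(f,e+.05*a)
                lo,hi=sorted((p[1],q[1]));g=lambda rr:p[0]+(q[0]-p[0])*(rr-p[1])/(q[1]-p[1])
                ft=fit(edge_rows(f["frame"][...,0],range(int(lo)+1,int(hi)),g,5 if k==0 else hw))
                P.append(plane(f,ft[0],ft[1],proj(f,c3)))
        R=lambda y,ids:np.array([n@(np.array([y[0],y[1],z])+s*np.array([np.cos(y[2]),np.sin(y[2]),0])-c)+r for i,(c,n) in enumerate(P) if i in ids for s in(-.05,.05)])*1000
        p0=x.copy()
        s=least_squares(lambda y:np.r_[R(y,use),((y[:2]-p0[:2])@a[:2])*1000],x);x=s.x
    full=np.array([x[0],x[1],z,x[2]])
    print("use",use,x.round(4),np.degrees(x[2]).round(2),"off",np.round(off(full),2),"res",R(x,(0,1,2,3)).round(1));return x
E
python3 - <<'E'
from h import *
ld=lambda t:[pickle.load(open(f"{n}{t}.pkl","rb")) for n in("scene","top")]
for t,c in(("2",(.5125,-.1447)),("4",(.522,-.0875))):
  for use in((0,1,2,3),(2,3),(0,2,3),(0,1)): measure2(*ld(t),[*c,np.radians(-12.7)],use)
E
```

```text
use (0, 1, 2, 3) [ 0.5125 -0.1447 -0.2235] -12.8 off [-79.6  -0.6] res [ 0.3  0.2  0.6  0.4  0.  -0.  -0.2 -0.2]
use (2, 3) [ 0.5125 -0.1446 -0.2238] -12.82 off [-79.5   -0.62] res [ 0.2  0.2  0.7  0.5 -0.1 -0.1 -0.1 -0.1]
use (0, 2, 3) [ 0.5125 -0.1446 -0.2239] -12.83 off [-79.44  -0.63] res [ 0.1  0.1  0.7  0.5 -0.2 -0.1 -0.1 -0. ]
use (0, 1) [ 0.5125 -0.1449 -0.223 ] -12.78 off [-79.73  -0.58] res [ 0.4  0.3  0.4  0.3  0.2  0.1 -0.4 -0.3]
use (0, 1, 2, 3) [ 0.5219 -0.0886 -0.2216] -12.7 off [-22.74  -0.5 ] res [ 0.1 -0.2 -1.1 -1.8 -0.5 -0.6  0.6  0.8]
use (2, 3) [ 0.5216 -0.0892 -0.2234] -12.8 off [-23.36  -0.6 ] res [ 0.5  0.4 -1.6 -2.4  0.1  0.1  0.1  0.1]
use (0, 2, 3) [ 0.5217 -0.089  -0.224 ] -12.83 off [-23.22  -0.63] res [ 0.4  0.3 -1.4 -2.3 -0.1  0.   0.2  0.2]
use (0, 1) [ 0.5223 -0.0852 -0.2195] -12.58 off [-19.3   -0.38] res [-2.8 -3.3 -2.6 -3.1 -3.8 -4.1  3.9  4.4]
```

It's 23.2 mm short, with rolls about 0.987 of what I commanded. The yaw error is 0.6°, which is 0.7 mm at the ends. Two shorter strokes, then another measurement.

```bash
python3 - <<'E'
from h import *
from plant import arm
c=np.array([.5217,-.0890])
c=stroke(c,-12.4,.0120,back=.006,first=True)
c=stroke(c,-12.2,.0114,back=.006)
p=arm.current_tcp_pos();arm.line_to([p[0],p[1],.14],v=.2)
arm.move_ptp([.42,-.34,.2],down(-12.77))
snap("5");print(arm.current_time(),c)
ld=lambda t:[pickle.load(open(f"{n}{t}.pkl","rb")) for n in("scene","top")]
for use in((0,1,2,3),(2,3),(0,1)): measure2(*ld("5"),[*c,np.radians(-12.7)],use)
E
```

```text
True zc 0.0749 [-1.3  0.3  6.2] [0.3 0.9 5.4] [-0.7  0.9  6.7] t 22.6333
True zc 0.0749 [-0.7  0.8  6.6] [-1.7  0.3  6. ] [-1.  -0.2  6.1] t 24.675
26.3417 [ 0.526645   -0.06612847]
use (0, 1, 2, 3) [ 0.5265 -0.0669 -0.222 ] -12.72 off [-0.5  -0.52] res [ 0.7  0.2  0.4  0.4 -0.6 -0.1 -0.4 -0.3]
use (2, 3) [ 0.5265 -0.0669 -0.2201] -12.61 off [-0.52 -0.41] res [ 0.7  0.2  0.3  0.4 -0.5 -0.2 -0.5 -0.2]
use (0, 1) [ 0.5265 -0.0668 -0.2244] -12.86 off [-0.48 -0.66] res [ 0.5  0.3  0.5  0.3 -0.7 -0.  -0.2 -0.4]
```

View pics/c5.png

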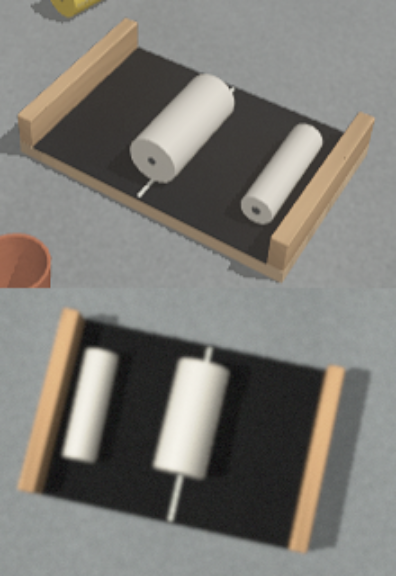

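Both views put the core 0.5 mm from the line with a yaw of about −0.5°, so its ends are within about 1.1 mm. It's at rest and nothing is touching it, so I'm handing in.

```bash
python3 - <<'E'
from plant import arm
print(arm.current_contact_force(),arm.current_joint_vel().round(3) if hasattr(arm.current_joint_vel(),'round') else 0,arm.current_time())
arm.sign_off()
E
```

```text
[-0.78901025  0.15423913 -0.45522751] [-0.002 -0.001  0.003 -0.001  0.002  0.002  0.003] 26.3417
the job is handed in; nothing more can be done
```

I rolled the thick core onto the chalk line and handed the job in at about 26 s. I pressed on its top with two spread fingertips at about 7 N and never gripped or lifted it.

- **Final position:** the last two-view check puts the core's axis 0.5 mm short of the line. The scene-only (−0.48 mm) and top-only (−0.52 mm) figures agree.
- **Remaining yaw:** the core is still turned about 0.5° from the line (0.4–0.7° depending on the view), so its ends are within about 1.1 mm. I tried to turn it by rotating the tool slightly during the strokes, but this had no clear effect. I left it there because it is near the camera calibration's limits.
- **Other things:** the thin core looks unmoved in the last picture. The other things on the bench I judged only from not having gone near them.

Three things did not go as planned:
- **First stroke:** the fingers ran off the front after the core had rolled about 23 mm. They move twice as fast as the core, so I switched to short strokes and re-measured along the way.
- **Bad edge fits:** one fit caught the fence edge and another the chalk line. I discarded both because their height and radius did not match the core, and measured again.
- **No look after hand-in:** I took no picture once the job was handed in.

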